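# Clear the reed bench: cases to their mats, trays nested on the base

## Task

Two reed cases have been left on top of two work trays. Lay the red case in the middle of the red mat and the blue case in the middle of the blue mat, each lengthwise along its mat, then stack the empty trays on the black base tray, the white one first and the yellow one on top of it, so that each sits flat between the corner lugs of the one below. Keep cases and trays level and set them down gently without dropping or pressing them, and do not shift the phone, the reed rack or the brass tip cutter.

Things in the scene. Friction and masses are not known exactly. Their poses are not given: they have to be found in the camera images.
- red_case: Red reed case, a closed box 76 mm (x) by 46 mm (y) by 24 mm high, all faces plain, with brass band and plate, about 70 g. Starts lying on the deck of the white or of the yellow tray, one case on each tray. Origin: centre of the underside; x along the length, z up; within 0.35 rad of world x at the start; either way round is the same.
- blue_case: Blue reed case, a closed box 76 mm (x) by 46 mm (y) by 24 mm high, all faces plain, with brass band and plate, about 70 g. Starts lying on the deck of the white or of the yellow tray, one case on each tray. Origin: centre of the underside; x along the length, z up; within 0.35 rad of world x at the start; either way round is the same.
- white_tray: White tray, loose, about 160 g, grey deck: solid body 124 mm (x) by 62 mm (y) by 26 mm high, flat deck on top, lugs at the corners rising 12 mm above the deck (see the black tray). The middle 80 mm of each long side is plain, for gripping across the 62 mm width. Origin: centre of the underside; x along the length, within 0.22 rad of world x at the start; either way round is the same.
- yellow_tray: Yellow tray, loose, about 160 g, grey deck: solid body 124 mm (x) by 62 mm (y) by 26 mm high, flat deck on top, lugs at the corners rising 12 mm above the deck (see the black tray). The middle 80 mm of each long side is plain, for gripping across the 62 mm width. Origin: centre of the underside; x along the length, within 0.22 rad of world x at the start; either way round is the same.
- base_tray: Black tray, grey deck, fixed, same shape as the others: body 124 by 62 by 26 mm, origin centre of underside, x along the length. Two lugs per corner lean out 22 degrees: a seat 2 mm larger per side than a tray body at the deck, 7 mm at their tips, to guide a tray down. They stand out up to 10 mm, within 22 mm of the ends of the long sides and 13 to 31 mm off the middle of the short ones. Pitch when nested 26 mm.
- red_mat: Red felt mat on a dark wooden board, fixed to the table, 116 mm (x) by 86 mm (y) by 5 mm high, flat. Origin: centre of its underside (the felt surface is 5 mm higher); x along the length; turned at most 0.25 rad from world x.
- blue_mat: Blue felt mat on a dark wooden board, fixed to the table, 116 mm (x) by 86 mm (y) by 5 mm high, flat. Origin: centre of its underside (the felt surface is 5 mm higher); x along the length; turned at most 0.25 rad from world x.
- phone: Black phone lying flat, 142 by 68 by 9 mm. Loose; a bystander, to be left alone. Origin: centre of the underside, x along the length.
- reed_rack: Shallow dark wooden rack holding six reeds, 110 by 68 by 16 mm. Loose; a bystander, to be left alone. Origin: centre of the underside, x along the length.
- tip_cutter: Brass reed tip cutter with a steel arm, 85 by 46 by 42 mm. Loose; a bystander, to be left alone. Origin: centre of the underside, x along the length.
Mind the look-alikes: they are no part of the job. Leave any pink or purple look-alike of the red_mat alone.

How it is judged:
By the outcome, as a careful person would: the job done as asked, in the order asked, and still so for the second after the job is handed in, with the robot touching nothing.
It also fails if it takes over 120 s, if anything falls off the work surface, if the arm or the gripper's body presses on something with over 40 N, if the wrist force passes 120 N, or if a joint passes its speed limit or range.

## Robot

A 6-joint arm with a two-finger parallel gripper is mounted at the origin on the work surface. World frame = base frame: x ahead of the robot, y to its left, z up, the work surface at z = 0. Lengths are in m, angles in degrees, forces in N, time in s.
With the tool pointing down it reaches from about 0.35 to 0.875 m from the base axis. Payload 4.2 kg.
Tool frame: the origin (TCP) lies between the finger pads; the fingertips stand 11 mm ahead of it and the grasp point (between the pads) lies 8 mm behind it (manip.finger_overhang is the distance from the TCP to the fingertips, in m); z points along the fingers, y is the line along which they close (so a half turn about z gives the same grasp; the last joint's range is limited). The gripper opens to 87 mm and grips with 3 to 60 N. Pads are 19 mm wide; open, the fingers measure 117 mm over their backs; the gripper's body (75 mm by 190 mm) begins 51 mm behind the grasp point.
Start: joints at [-55.543, 22.042, 0.453, 0, -68.411, -14.817], TCP at [0.21, -0.589, 0.234] pointing down, gripper open.
Joint ranges: [-179.83, 179.83], [-69.29, 118.12], [-61.27, 80.66], [-181.25, 117.63], [-171.15, -9.14], [-177.46, 177.46]. Speed limits (degrees/s): [159.86, 159.86, 180, 180, 180, 180].

## Interface

Orientations are given as [roll, pitch, yaw] about the fixed x, y, z axes, in that order (R = Rz(yaw) Ry(pitch) Rx(roll)).
In Python, from bench import manip gives the robot as it stands. The module is installed in compiled form; this text tells all that it offers.
- The arm moves only by the tool send_rows, never from a script. Its argument "targets" is text: rows parted by semicolons, each of 7 numbers parted by spaces: the turn, a rotation vector about the tool's x, y, z scaled (see below), then the shift along the tool's x, y, z scaled (see below), then the gripper's target within -1 to 1 (shut at 1, half-way at 0, fully open at -1). A call has 1 to 8 rows; each row is the pose to reach, as a shift and turn from the pose commanded when the call began, along the tool's axes at that moment, turning the shorter way round; what a row does not reach only later rows make up. The controller multiplies each number of a shift by 100 mm and each number of a turn by pi rad. A row lasts 1/10 s, in which the tool goes at most 50 mm and 8.59 degrees, less where a joint would pass 70% of its speed; a pose out of reach is approached as far as the arm can. A call with a number of a shift or a turn outside -1 to 1 is refused whole. A call with a gripper value outside its range is refused whole. The fingers move at their own pace and stop on an object; the grip force is fixed at half the most. Time passes only in rows, so rows that repeat a pose let the fingers close. It gives the time, the measured TCP pose, the force, the opening and the grip force at its end, in the units of the state.
- manip.sense(): the state, without advancing time (a new reading comes with each control period).
- manip.get_image(name): name is "side" or "top"; returns a dict with "image" (480x640x3 uint8, red, green, blue), "depth" (480x640 float32, m along the optical axis (not along the pixel's ray), 0 where there is no reading), "fx", "fy", "cx", "cy" (pixels), "rvec" (rotation vector, rad) and "tvec" (3), from world to camera coordinates, as OpenCV has them. Camera axes: x right, y down, z forward; pixel columns grow to the right and rows downward; lengths in m; the calibration is good to about 2 mm. A picture is of the moment at which its call begins.
- manip.close_job(): hands the job in; it is judged then, once.
The state is a dict: "time_s": time; "q": joint angles; "dq": joint speeds; "joint_efforts": joint torques, N m; "eef_pos": TCP position; "eef_rot": TCP orientation; "force": force on the tool from outside, world axes, zero at the start; "ft_torque": the same for the moment, N m; "grip_width": opening from 0.0 (shut) to 1.0 (fully open); "grasp_force": force on a finger pad.
Only numpy, scipy, OpenCV 4.12 (cv2) and the standard library are available. Lean on these libraries where they do the work, as an engineer would, in place of code of your own. Each camera call takes 0.05 s, during which the arm holds its last target. There are 200 camera calls.

## Working session

There is one attempt and no reset: what is moved stays moved. The work goes in short steps, Python scripts to look and compute and a tool call to move; the robot and the scene stay as the last step left them, time stands still between calls to the robot, and variables do not carry over. Pictures are saved under pics/ and viewed, at most 14 in all, crops included, and the job is handed in when it is done.

Besides the shell and the picture viewer there is one more tool, called after "Call:" by a JSON object that holds its "api" and its "payload". send_rows: Moves the arm, as the interface text tells. Its arguments: {"type":"object","properties":{"targets":{"type":"string"}},"required":["targets"]}

```bash
mkdir -p pics
cat > h.py <<'E'
import numpy as np, cv2
from bench import manip
def grab(n):
    d=manip.get_image(n); d['R']=cv2.Rodrigues(np.array(d['rvec'],float))[0]; d['t']=np.array(d['tvec'],float).ravel(); return d
def cloud(d):
    v,u=np.mgrid[:480,:640]; z=d['depth']
    c=np.stack([(u-d['cx'])/d['fx']*z,(v-d['cy'])/d['fy']*z,z],-1)
    return (c-d['t'])@d['R']
def ray(d,uv,h):
    uv=np.atleast_2d(uv).astype(float)
    r=np.c_[(uv[:,0]-d['cx'])/d['fx'],(uv[:,1]-d['cy'])/d['fy'],np.ones(len(uv))]@d['R']
    o=-d['t']@d['R']; return o+r*((h-o[2])/r[:,2])[:,None]
def save(d,n): cv2.imwrite('pics/'+n,d['image'][:,:,::-1])
E
python3 - <<'E'
from h import *
for n in('top','side'):
    d=grab(n); save(d,n+'0.png'); print(n,d['fx'],d['cx'],d['cy'],-d['t']@d['R'],d['R'].round(2).tolist(),(d['depth']==0).mean())
print(manip.sense())
E
```

```text
top 621.7466529014397 309.7116906048856 241.24744838584112 [ 0.23447553 -0.01485538  1.31991448] [[0.04, -1.0, -0.0], [-0.98, -0.04, -0.2], [0.2, 0.01, -0.98]] 0.0039680989583333335
side 587.6010493328434 317.63575002485453 244.63127962004953 [0.10968871 1.19509053 0.75958929] [[-0.95, -0.3, 0.01], [-0.16, 0.47, -0.87], [0.26, -0.83, -0.49]] 0.006507161458333333
{'time_s': 0.1, 'q': array([-5.55410227e+01,  2.20867400e+01,  3.87146419e-01, -2.47093917e-02,
       -6.84094250e+01, -1.48180701e+01]), 'dq': array([-0.00667578, -0.00917754,  0.17426792,  0.13800917, -0.03787847,
       -0.03770478]), 'joint_efforts': array([-3.16045771e-04, -3.91688383e+01,  1.87934893e+01,  4.23188657e+00,
        1.34717056e-02, -7.69988242e-05]), 'eef_pos': array([ 0.20993741, -0.58814437,  0.23256332]), 'eef_rot': array([ 1.79888734e+02, -5.68719595e-03, -1.60368202e+02]), 'force': array([0.77063   , 0.57326902, 0.29096763]), 'ft_torque': array([ 0.02016787,  0.00886108, -0.06001697]), 'grasp_force': 0.0, 'grip_width': 1.0051306967931386}
```

View pics/top0.png

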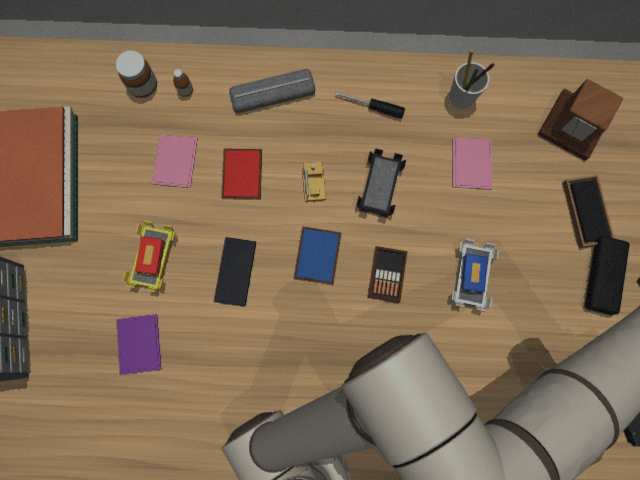

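View pics/side0.png

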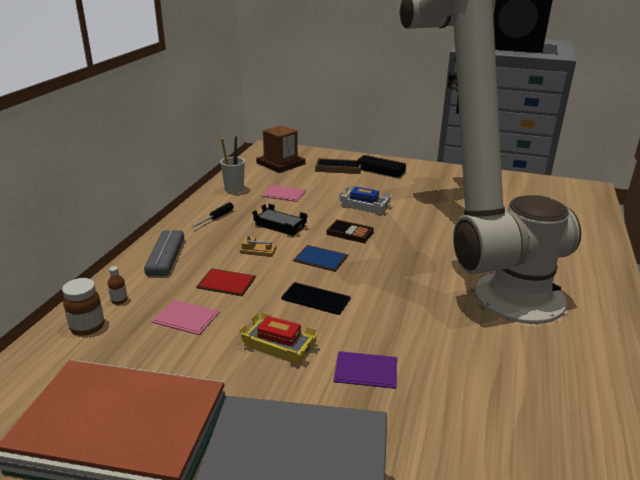

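The top view (up is +x, left is +y) shows:
- Yellow tray with the red case at (150,257), and white tray with the blue case at (474,274).
- Red mat (242,174), blue mat (318,255) and black base (381,184).
- Bystanders: tip cutter (314,182), phone (236,271) and rack (388,274).
- Pink and purple mats are decoys.

```bash
cat >> h.py <<'E'
ROI=dict(red_case=(130,230,172,285),blue_case=(455,245,495,302),red_mat=(212,138,272,208),blue_mat=(286,218,350,292))
def rect(P):
    (c,s,a)=cv2.minAreaRect((np.asarray(P)[:,:2]*1000).astype(np.float32))
    if s[0]<s[1]: s=s[::-1]; a+=90
    a=(a+90)%180-90
    return np.round(c,1),np.round(s,1),round(a,1)
def mask(d,kind,roi):
    hsv=cv2.cvtColor(d['image'],cv2.COLOR_RGB2HSV); H,S,V=[hsv[...,i].astype(int) for i in range(3)]
    m={'red':((H<6)|(H>172))&(S>170)&(V>60),'blue':(H>104)&(H<122)&(S>130)&(V>40),'yellow':(H>24)&(H<34)&(S>150)&(V>70),'white':(S<40)&(V>110),'any':V>=0,'black':V<45,'grey':(S<40)&(V>55)&(V<130)}[kind]
    r=np.zeros_like(m); x0,y0,x1,y1=roi; r[y0:y1,x0:x1]=1
    return m&r
def big(m):
    cs,_=cv2.findContours(m.astype(np.uint8),cv2.RETR_EXTERNAL,cv2.CHAIN_APPROX_NONE)
    return max(cs,key=cv2.contourArea)[:,0,:]
E
python3 - <<'E'
from h import *
d=grab('top'); X=cloud(d)
for n,k,h in(('red_case','red',.05),('blue_case','blue',.05),('red_mat','red',.005),('blue_mat','blue',.005)):
    c=big(mask(d,k,ROI[n])); print(n,rect(ray(d,c,h)))
    m=mask(d,k,ROI[n]); z=X[m][:,2]; print('   z',np.percentile(z,[5,50,95]).round(4), 'z>-6mm',rect(X[m&(abs(X[...,2]-h)<.006)]))
for n,roi in(('yellow',(115,212,190,302)),('white',(440,228,510,322)),('base',(348,140,412,228))):
    m=mask(d,'any',roi); z=X[...,2]
    lug=m&(z>.031)&(z<.042)
    if n in('yellow','white'): lug&=mask(d,n,roi)
    else: lug&=mask(d,'black',roi)
    print(n,'lug',lug.sum(),rect(X[lug]), end=' ')
    g=m&mask(d,'grey',roi)&(abs(z-.026)<.006); print('deck',g.sum(),rect(X[g]),np.median(z[g]))
    body=m&(z>.012)&(z<.042);print('all',body.sum(),rect(X[body]))
for n,roi in(('phone',(205,225,265,315)),('rack',(360,235,415,310)),('cutter',(295,150,335,210))):
    m=mask(d,'any',roi)&(X[...,2]>.005); print(n,rect(X[m]),X[m][:,2].max())
t=mask(d,'any',(200,300,260,350)); print(X[t][:,2].mean(),X[t][:,2].std())
for n,u,v in(('y',120,222),('w',440,232)):
    s=d['image'][v:v+85,u:u+72,::-1]; cv2.imwrite(f'pics/c{n}.png',cv2.resize(s,None,fx=5,fy=5))
E
```

```text
red_case (array([455.9, 331.5]), array([75. , 48.1]), -4.5)
   z [0.0453 0.0501 0.0544] z>-6mm (array([455.9, 333. ]), array([74.7, 45.7]), -3.9)
blue_case (array([ 448.2, -342.8]), array([75.5, 45.9]), -4.7)
   z [0.0458 0.0501 0.0545] z>-6mm (array([ 448.6, -343.2]), array([75.5, 45.7]), -5.9)
red_mat (array([656.9, 157.9]), array([106.4,  77. ]), 2.4)
   z [0.0011 0.0057 0.0101] z>-6mm (array([657.1, 158.2]), array([109.5,  77. ]), 1.9)
blue_mat (array([480. , -17.2]), array([105. ,  74.7]), -6.6)
   z [0.0008 0.0055 0.0098] z>-6mm (array([479.9, -17.2]), array([105.6,  74.8]), -6.3)
yellow lug 75 (array([457.2, 336.2]), array([142.4,  81.6]), -9.6) deck 287 (array([457.4, 335.7]), array([109.5,  48.1]), -10.3) 0.026957148664878985
all 1305 (array([457.1, 336.6]), array([144. ,  81.9]), -9.9)
white lug 136 (array([ 446.4, -347.3]), array([143.2,  82.1]), -9.2) deck 488 (array([ 447.9, -347. ]), array([134.2,  75.9]), -8.3) 0.02668463813584679
all 1316 (array([ 446.4, -347.4]), array([143.1,  82.4]), -9.1)
base lug 169 (array([ 638.9, -147.6]), array([144.6,  77.9]), -12.2) deck 1147 (array([ 640.8, -150.9]), array([118.1,  57.6]), -12.1) 0.026954129525277145
all 1932 (array([ 639. , -147.1]), array([144.6,  81.1]), -12.2)
phone (array([375.4, 126.3]), array([365.7, 159.5]), 21.5) 1.319914481939584
rack (array([ 374.4, -139.4]), array([342.7, 151.2]), -17.9) 1.319914481939584
cutter (array([475.7, -12.6]), array([482. ,  86.2]), 2.8) 1.319914481939584
0.006710651457290695 0.08997898245998524
```

```bash
cat >> h.py <<'E'
def pca(P):
    pass
def shape(d,kind,roi,h,gate=None):
    # filled contour -> world plane moments (centre, angle)
    c=big(mask(d,kind,roi)); w=(ray(d,c,h)[:,:2]*1e4).astype(np.int32)
    M=cv2.moments(w.reshape(-1,1,2)); a=.5*np.degrees(np.arctan2(2*M['mu11'],M['mu20']-M['mu02']))
    return np.round([M['m10']/M['m00']/10,M['m01']/M['m00']/10,a],1)
def go(x,y,z,yaw):
    s=manip.sense(); p=s['eef_pos']; r=s['eef_rot']; R=cv2.Rodrigues(np.zeros(3))[0]
    from scipy.spatial.transform import Rotation as Q
    A=Q.from_euler('xyz',r,degrees=True); B=Q.from_euler('xyz',[180,0,yaw],degrees=True)
    sh=A.as_matrix().T@(np.array([x,y,z])-p)/.1; tu=(A.inv()*B).as_rotvec()/np.pi
    print('t',round(s['time_s'],1),'pos',p.round(4),'rot',r.round(2),'F',s['force'].round(1),'w',round(s['grip_width'],3),'gf',round(s['grasp_force'],1)); print('turn',tu.round(4),'shift',sh.round(3))
E
python3 - <<'E'
from h import *
d=grab('top')
for n,k,h in(('red_case','red',.05),('blue_case','blue',.05),('red_mat','red',.005),('blue_mat','blue',.005)): print(n,shape(d,k,ROI[n],h))
print('base',shape(d,'grey',(348,140,412,228),.026))
E
```

```text
red_case [455.6 332.6  -3.9]
blue_case [ 448.5 -342.8   -5.6]
red_mat [656.5 158.    2.7]
blue_mat [480.  -17.2  -6.6]
base [ 639.4 -147.5  -12.3]
```

Call:
{"api": "send_rows", "payload": {"targets": "0 0 .02 -.15 .075 0 -1; 0 0 .055 -.4 .2 0 -1; 0 0 .095 -.7 .35 0 -1; 0 0 .125 -.9 .45 0 -1; 0 0 .135 -1 .5 0 -1; 0 0 .135 -1 .5 0 -1"}}

```text
time_s: 0.8
eef_pos: [0.2884, -0.5069, 0.2335]
eef_rot: [180.0, 0.0, 175.5]
force: [-1.1, 0.7, 0.5]
grip_width: 1.001
grasp_force: 0.0
```

Call:
{"api": "send_rows", "payload": {"targets": "0 0 0 -.1 .12 .07 -1; 0 0 0 -.3 .37 .2 -1; 0 0 0 -.5 .6 .35 -1; 0 0 0 -.65 .8 .5 -1; 0 0 0 -.73 .89 .55 -1; 0 0 0 -.73 .89 .55 -1"}}

```text
time_s: 1.4
eef_pos: [0.3678, -0.4243, 0.1776]
eef_rot: [179.9, -0.1, 175.5]
force: [-0.5, -1.4, 0.5]
grip_width: 0.997
grasp_force: 0.0
```

Call:
{"api": "send_rows", "payload": {"targets": "0 0 0 -.1 .12 .07 -1; 0 0 0 -.3 .37 .2 -1; 0 0 0 -.5 .6 .35 -1; 0 0 0 -.65 .8 .5 -1; 0 0 0 -.73 .89 .55 -1; 0 0 0 -.73 .89 .55 -1; 0 0 0 -.73 .89 .55 -1"}}

```text
time_s: 2.1
eef_pos: [0.4475, -0.3431, 0.1242]
eef_rot: [-180.0, 0.0, 175.3]
force: [0.1, -0.0, 0.4]
grip_width: 0.999
grasp_force: 0.0
```

Run:
```python
from h import *
go(.448,-.343,.039,175)
```

```text
t 2.1 pos [ 0.4475 -0.3431  0.1242] rot [-1.7996e+02  5.0000e-02  1.7532e+02] F [ 0.1 -0.   0.4] w 0.999 gf 0.0
turn [-0.0002  0.0003  0.0018] shift [-0.004  0.002  0.852]
```

Call:
{"api": "send_rows", "payload": {"targets": "0 0 .004 -.01 0 .1 -1; 0 0 .004 -.01 0 .3 -1; 0 0 .004 -.01 0 .5 -1; 0 0 .004 -.01 0 .68 -1; 0 0 .004 -.01 0 .79 -1; 0 0 .004 -.01 0 .84 -1; 0 0 .004 -.01 0 .85 -1; 0 0 .004 -.01 0 .85 -1"}}

```text
time_s: 2.9
eef_pos: [0.4488, -0.3428, 0.0391]
eef_rot: [-180.0, 0.1, 174.6]
force: [-0.7, -0.5, 0.3]
grip_width: 1.001
grasp_force: 0.0
```

Call:
{"api": "send_rows", "payload": {"targets": "0 0 0 0 0 0 0;0 0 0 0 0 0 0;0 0 0 0 0 0 1;0 0 0 0 0 0 1;0 0 0 0 0 0 1;0 0 0 0 0 0 1;0 0 0 0 0 0 1;0 0 0 0 0 0 1"}}

```text
time_s: 3.7
eef_pos: [0.4485, -0.3425, 0.0386]
eef_rot: [-180.0, 0.0, 174.6]
force: [-0.4, -0.9, -0.2]
grip_width: 0.532
grasp_force: 30.0
```

Run:
```python
from h import *
go(.4485,-.343,.15,175)
d=grab('side'); save(d,'g1.png')
cv2.imwrite('pics/g1c.png',cv2.resize(d['image'][140:260,300:440,::-1],None,fx=4,fy=4))
```

```text
t 3.7 pos [ 0.4485 -0.3425  0.0386] rot [-1.8000e+02  1.0000e-02  1.7463e+02] F [-0.4 -0.9 -0.2] w 0.532 gf 30.0
turn [-0.      0.     -0.0021] shift [-0.    -0.006 -1.114]
```

View pics/g1c.png

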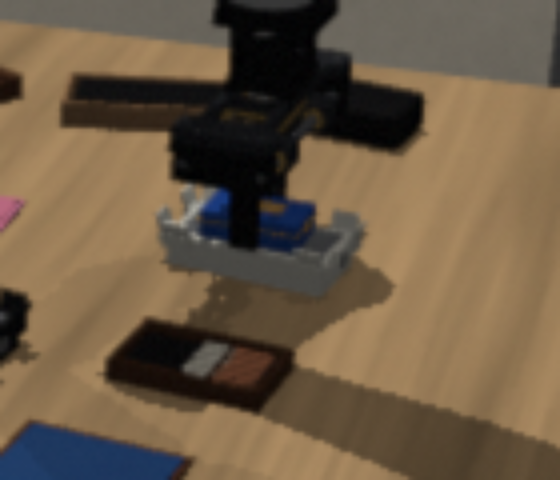

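The blue case is gripped across its width (opening 46 mm), at (250,220) in the crop. I'll carry it to the blue mat.

Call:
{"api": "send_rows", "payload": {"targets": "0 0 0 0 0 -.02 1;0 0 0 0 0 -.08 1;0 0 0 0 0 -.2 1;0 0 0 0 0 -.36 1;0 0 0 0 0 -.53 1;0 0 0 0 0 -.67 1;0 0 0 0 0 -.76 1;0 0 0 0 0 -.8 1"}}

```text
time_s: 4.55
eef_pos: [0.4489, -0.3427, 0.1202]
eef_rot: [-180.0, 0.1, 174.6]
force: [-0.1, -0.3, -0.4]
grip_width: 0.529
grasp_force: 30.0
```

Call:
{"api": "send_rows", "payload": {"targets": "0 0 0 0 .03 0 1;0 0 0 0 .1 0 1;0 0 .002 0 .22 0 1;0 0 .004 0 .37 0 1;0 0 .006 0 .53 0 1;0 0 .0067 0 .69 0 1;0 0 .0067 0 .85 0 1;0 0 .0067 0 1 0 1"}}

```text
time_s: 5.35
eef_pos: [0.4574, -0.2412, 0.118]
eef_rot: [180.0, -0.1, 173.4]
force: [-0.7, 0.9, -0.8]
grip_width: 0.532
grasp_force: 30.0
```

Call:
{"api": "send_rows", "payload": {"targets": "0 0 0 0 .16 0 1;0 0 0 0 .32 0 1;0 0 0 0 .48 0 1;0 0 0 0 .64 0 1;0 0 0 0 .8 0 1;0 0 0 0 1 0 1"}}

```text
time_s: 5.95
eef_pos: [0.4687, -0.1422, 0.118]
eef_rot: [-180.0, -0.1, 173.4]
force: [-0.1, 0.3, -1.1]
grip_width: 0.527
grasp_force: 30.0
```

Call:
{"api": "send_rows", "payload": {"targets": "0 0 0 0 .17 0 1;0 0 0 0 .34 0 1;0 0 0 0 .52 0 1;0 0 0 0 .7 0 1;0 0 0 0 .88 0 1;0 0 0 0 1 0 1;0 0 0 0 1 0 1"}}

```text
time_s: 6.65
eef_pos: [0.4806, -0.0427, 0.1183]
eef_rot: [-180.0, -0.0, 173.6]
force: [-1.3, -0.1, -0.6]
grip_width: 0.526
grasp_force: 30.0
```

Run:
```python
from h import *
go(.48,-.0172,.019,173.4)
```

```text
t 6.7 pos [ 0.4806 -0.0427  0.1183] rot [-1.7999e+02 -3.0000e-02  1.7355e+02] F [-1.3 -0.1 -0.6] w 0.526 gf 30.0
turn [-0.     -0.0002  0.0008] shift [0.034 0.253 0.993]
```

Call:
{"api": "send_rows", "payload": {"targets": "0 0 0 .01 .06 .05 1;0 0 0 .02 .15 .2 1;0 0 0 .03 .22 .38 1;0 0 0 .034 .253 .56 1;0 0 0 .034 .253 .72 1;0 0 0 .034 .253 .83 1;0 0 0 .034 .253 .89 1;0 0 0 .034 .253 .9 1"}}

```text
time_s: 7.45
eef_pos: [0.4799, -0.019, 0.0279]
eef_rot: [-180.0, -0.1, 173.4]
force: [0.9, -0.1, 0.2]
grip_width: 0.524
grasp_force: 30.0
```

Run:
```python
from h import *
go(.48,-.0172,.018,173.4)
d=grab('side'); d2=grab('top')
cv2.imwrite('pics/p1.png',np.hstack([cv2.resize(d['image'][180:300,260:400,::-1],(400,340)),cv2.resize(d2['image'][200:310,260:390,::-1],(400,340))]))
```

```text
t 7.5 pos [ 0.4799 -0.019   0.0279] rot [-1.7997e+02 -8.0000e-02  1.7338e+02] F [ 0.9 -0.1  0.2] w 0.524 gf 30.0
turn [-0.0002 -0.0004 -0.0001] shift [0.001 0.018 0.099]
```

View pics/p1.png

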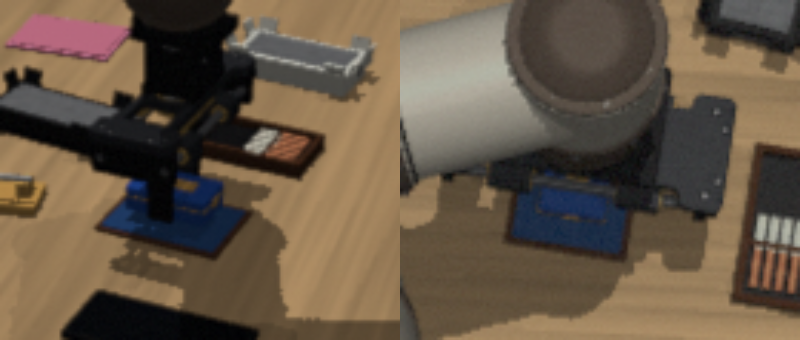

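The blue case is level, about 10 mm above the blue mat and centred across it. I'll lower it slowly.

Call:
{"api": "send_rows", "payload": {"targets": "0 0 0 0 .005 .02 1;0 0 0 0 .01 .04 1;0 0 0 0 .015 .06 1;0 0 0 0 .015 .075 1;0 0 0 0 .015 .085 1;0 0 0 0 .015 .09 1;0 0 0 0 .015 .095 1;0 0 0 0 .015 .095 1"}}

```text
time_s: 8.35
eef_pos: [0.4804, -0.0172, 0.019]
eef_rot: [-180.0, -0.0, 173.4]
force: [-0.1, 0.8, -0.8]
grip_width: 0.527
grasp_force: 30.0
```

Call:
{"api": "send_rows", "payload": {"targets": "0 0 0 0 0 .002 1;0 0 0 0 0 .004 1;0 0 0 0 0 .006 1;0 0 0 0 0 .006 1"}}

```text
time_s: 8.75
eef_pos: [0.4804, -0.0172, 0.0184]
eef_rot: [-180.0, -0.0, 173.4]
force: [-0.3, 0.6, -0.5]
grip_width: 0.526
grasp_force: 30.0
```

Call:
{"api": "send_rows", "payload": {"targets": "0 0 0 0 0 .003 1;0 0 0 0 0 .006 1;0 0 0 0 0 .008 1;0 0 0 0 0 .008 1"}}

```text
time_s: 9.15
eef_pos: [0.4805, -0.0172, 0.0176]
eef_rot: [-180.0, -0.0, 173.4]
force: [0.2, -0.3, -1.0]
grip_width: 0.527
grasp_force: 30.0
```

Call:
{"api": "send_rows", "payload": {"targets": "0 0 0 0 0 .003 1;0 0 0 0 0 .006 1;0 0 0 0 0 .006 1"}}

```text
time_s: 9.45
eef_pos: [0.4805, -0.0172, 0.0176]
eef_rot: [-180.0, 0.0, 173.4]
force: [-0.8, 1.1, 5.2]
grip_width: 0.525
grasp_force: 30.0
```

Call:
{"api": "send_rows", "payload": {"targets": "0 0 0 0 0 -.003 1;0 0 0 0 0 -.003 .2;0 0 0 0 0 -.003 -.2;0 0 0 0 0 -.003 -1;0 0 0 0 0 -.003 -1;0 0 0 0 0 -.003 -1;0 0 0 0 0 -.003 -1;0 0 0 0 0 -.003 -1"}}

```text
time_s: 10.25
eef_pos: [0.4805, -0.0172, 0.0173]
eef_rot: [-180.0, -0.0, 173.4]
force: [0.2, 0.5, -0.3]
grip_width: 0.949
grasp_force: 0.0
```

Call:
{"api": "send_rows", "payload": {"targets": "0 0 0 0 0 -.05 -1;0 0 0 0 0 -.18 -1;0 0 0 0 0 -.4 -1;0 0 0 0 0 -.65 -1;0 0 0 0 0 -.87 -1;0 0 0 0 0 -1 -1"}}

```text
time_s: 10.85
eef_pos: [0.4812, -0.017, 0.1196]
eef_rot: [179.9, 0.2, 173.4]
force: [-0.4, -0.4, 0.3]
grip_width: 1.001
grasp_force: 0.0
```

Call:
{"api": "send_rows", "payload": {"targets": "0 0 0 .02 .1 0 -1;0 0 0 .05 .28 0 -1;0 0 0 .1 .5 0 -1;0 0 0 .15 .75 0 -1;0 0 0 .2 1 0 -1"}}

```text
time_s: 11.35
eef_pos: [0.4712, 0.0856, 0.1165]
eef_rot: [-180.0, -0.1, 173.4]
force: [0.4, -0.9, -0.2]
grip_width: 0.998
grasp_force: 0.0
```

Call:
{"api": "send_rows", "payload": {"targets": "0 0 0 .05 .25 0 -1;0 0 0 .1 .5 0 -1;0 0 0 .15 .75 0 -1;0 0 0 .2 1 0 -1"}}

```text
time_s: 11.75
eef_pos: [0.4626, 0.1874, 0.1164]
eef_rot: [-179.9, -0.1, 173.4]
force: [0.7, 0.1, -0.6]
grip_width: 0.997
grasp_force: 0.0
```

Call:
{"api": "send_rows", "payload": {"targets": "0 0 0 .05 .25 0 -1;0 0 0 .1 .5 0 -1;0 0 0 .15 .75 0 -1;0 0 0 .2 1 0 -1"}}

```text
time_s: 12.15
eef_pos: [0.4541, 0.2889, 0.1163]
eef_rot: [-179.9, -0.1, 173.4]
force: [1.1, 0.4, -0.1]
grip_width: 0.999
grasp_force: 0.0
```

Call:
{"api": "send_rows", "payload": {"targets": "0 0 -.005 .01 .15 0 -1;0 0 -.01 .03 .33 0 -1;0 0 -.015 .05 .44 0 -1;0 0 -.015 .05 .448 0 -1;0 0 -.015 .05 .448 0 -1;0 0 -.015 .05 .448 0 -1"}}

```text
time_s: 12.75
eef_pos: [0.4553, 0.332, 0.1173]
eef_rot: [-180.0, -0.0, 176.1]
force: [-0.2, -0.3, -0.1]
grip_width: 1.001
grasp_force: 0.0
```

Run:
```python
from h import *
go(.4556,.3326,.039,176.1)
d=grab('top'); print(shape(d,'blue',ROI['blue_mat'],.005),rect(cloud(d)[mask(d,'blue',ROI['blue_mat'])&(cloud(d)[...,2]>.02)]))
cv2.imwrite('pics/p2.png',cv2.resize(d['image'][170:330,100:360,::-1],None,fx=3,fy=3))
```

```text
t 12.8 pos [0.4553 0.332  0.1173] rot [-1.7998e+02 -3.0000e-02  1.7606e+02] F [-0.2 -0.3 -0.1] w 1.001 gf 0.0
turn [-0.0001 -0.0001 -0.0002] shift [-0.003  0.007  0.783]
[480.  -17.1  -6.6] (array([377.4,  -6. ]), array([282.6,  46.2]), -5.8)
```

View pics/p2.png

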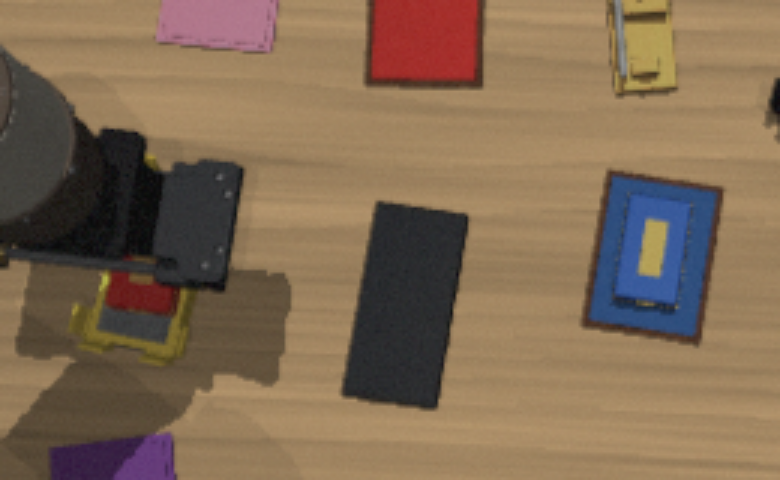

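The blue case sits centred on its mat: plate at (652,248) in the crop, mat centre at (652,257), and the gap matches the height parallax. Next is the red case.

Call:
{"api": "send_rows", "payload": {"targets": "0 0 0 0 0 .1 -1; 0 0 0 0 0 .28 -1; 0 0 0 0 0 .46 -1; 0 0 0 0 0 .62 -1; 0 0 0 0 0 .72 -1; 0 0 0 0 0 .77 -1; 0 0 0 0 0 .785 -1; 0 0 0 0 0 .785 -1"}}

```text
time_s: 13.6
eef_pos: [0.4557, 0.333, 0.0391]
eef_rot: [180.0, 0.0, 176.1]
force: [-0.1, -0.2, 0.8]
grip_width: 1.001
grasp_force: 0.0
```

Call:
{"api": "send_rows", "payload": {"targets": "0 0 0 0 0 0 0;0 0 0 0 0 0 0;0 0 0 0 0 0 1;0 0 0 0 0 0 1;0 0 0 0 0 0 1;0 0 0 0 0 0 1;0 0 0 0 0 0 1;0 0 0 0 0 0 1"}}

```text
time_s: 14.4
eef_pos: [0.4555, 0.3329, 0.0389]
eef_rot: [180.0, 0.0, 176.1]
force: [-1.0, -1.0, 0.2]
grip_width: 0.527
grasp_force: 30.0
```

Run:
```python
from h import *
go(.6565,.158,.12,182.4)
```

```text
t 14.4 pos [0.4555 0.3329 0.0389] rot [1.7999e+02 1.0000e-02 1.7612e+02] F [-1.  -1.   0.2] w 0.527 gf 30.0
turn [ 0.0001  0.     -0.0349] shift [-2.124 -1.609 -0.811]
```

Call:
{"api": "send_rows", "payload": {"targets": "0 0 0 0 0 -.02 1;0 0 0 0 0 -.08 1;0 0 0 0 0 -.2 1;0 0 0 0 0 -.36 1;0 0 0 0 0 -.53 1;0 0 0 0 0 -.67 1;0 0 0 0 0 -.76 1;0 0 0 0 0 -.8 1"}}

```text
time_s: 15.2
eef_pos: [0.4558, 0.3332, 0.1205]
eef_rot: [179.9, 0.1, 176.1]
force: [0.2, 0.5, -1.4]
grip_width: 0.525
grasp_force: 30.0
```

Call:
{"api": "send_rows", "payload": {"targets": "0 0 0 -.02 -.02 0 1;0 0 0 -.07 -.05 0 1;0 0 0 -.15 -.11 0 1;0 0 0 -.26 -.2 0 1;0 0 0 -.37 -.28 0 1;0 0 0 -.48 -.36 0 1;0 0 0 -.59 -.45 0 1;0 0 0 -.7 -.53 0 1"}}

```text
time_s: 16.0
eef_pos: [0.5227, 0.274, 0.1188]
eef_rot: [-180.0, -0.0, 176.1]
force: [-0.3, -0.3, -1.2]
grip_width: 0.53
grasp_force: 30.0
```

Call:
{"api": "send_rows", "payload": {"targets": "0 0 0 -.12 -.09 0 1;0 0 0 -.24 -.18 0 1;0 0 0 -.36 -.27 0 1;0 0 0 -.48 -.36 0 1;0 0 0 -.6 -.45 0 1;0 0 0 -.7 -.53 0 1"}}

```text
time_s: 16.6
eef_pos: [0.5889, 0.2166, 0.1188]
eef_rot: [-180.0, 0.0, 176.1]
force: [-0.5, -0.0, -0.1]
grip_width: 0.525
grasp_force: 30.0
```

Call:
{"api": "send_rows", "payload": {"targets": "0 0 -.005 -.12 -.09 0 1;0 0 -.01 -.25 -.19 0 1;0 0 -.018 -.39 -.29 0 1;0 0 -.025 -.52 -.39 0 1;0 0 -.03 -.63 -.48 0 1;0 0 -.035 -.7 -.53 0 1;0 0 -.035 -.72 -.55 0 1;0 0 -.035 -.72 -.55 0 1"}}

```text
time_s: 17.4
eef_pos: [0.6561, 0.1575, 0.1186]
eef_rot: [-180.0, -0.0, -177.6]
force: [-0.2, -0.5, -1.2]
grip_width: 0.529
grasp_force: 30.0
```

Run:
```python
from h import *
go(.6565,.158,.018,182.4)
```

```text
t 17.4 pos [0.6561 0.1575 0.1186] rot [-1.8000e+02 -2.0000e-02 -1.7762e+02] F [-0.2 -0.5 -1.2] w 0.529 gf 30.0
turn [-0.     -0.0001 -0.0001] shift [-0.005  0.004  1.006]
```

Call:
{"api": "send_rows", "payload": {"targets": "0 0 0 -.005 .004 .06 1;0 0 0 -.005 .004 .2 1;0 0 0 -.005 .004 .38 1;0 0 0 -.005 .004 .56 1;0 0 0 -.005 .004 .73 1;0 0 0 -.005 .004 .86 1;0 0 0 -.005 .004 .93 1;0 0 0 -.005 .004 .96 1"}}

```text
time_s: 18.2
eef_pos: [0.656, 0.1582, 0.0217]
eef_rot: [-180.0, -0.1, -177.6]
force: [-0.4, 0.5, 0.3]
grip_width: 0.523
grasp_force: 30.0
```

Call:
{"api": "send_rows", "payload": {"targets": "0 0 0 0 0 .01 1;0 0 0 0 0 .018 1;0 0 0 0 0 .024 1;0 0 0 0 0 .03 1;0 0 0 0 0 .034 1;0 0 0 0 0 .034 1"}}

```text
time_s: 18.8
eef_pos: [0.6565, 0.1582, 0.0196]
eef_rot: [180.0, 0.0, -177.6]
force: [-0.5, -0.4, -0.5]
grip_width: 0.524
grasp_force: 30.0
```

Call:
{"api": "send_rows", "payload": {"targets": "0 0 0 0 0 .003 1;0 0 0 0 0 .005 1;0 0 0 0 0 .005 1;0 0 0 0 0 .005 1"}}

```text
time_s: 19.2
eef_pos: [0.6565, 0.1582, 0.0189]
eef_rot: [-180.0, -0.0, -177.6]
force: [1.3, 0.2, -0.5]
grip_width: 0.526
grasp_force: 30.0
```

Call:
{"api": "send_rows", "payload": {"targets": "0 0 0 0 0 .003 1;0 0 0 0 0 .006 1;0 0 0 0 0 .006 1;0 0 0 0 0 .006 1"}}

```text
time_s: 19.6
eef_pos: [0.6565, 0.1582, 0.0183]
eef_rot: [-180.0, -0.0, -177.6]
force: [0.1, -0.7, -0.5]
grip_width: 0.529
grasp_force: 30.0
```

Call:
{"api": "send_rows", "payload": {"targets": "0 0 0 0 0 .002 1;0 0 0 0 0 .004 1;0 0 0 0 0 .004 1;0 0 0 0 0 .004 1"}}

```text
time_s: 20.0
eef_pos: [0.6565, 0.1582, 0.018]
eef_rot: [180.0, 0.0, -177.6]
force: [-0.8, -1.3, 0.2]
grip_width: 0.523
grasp_force: 30.0
```

Call:
{"api": "send_rows", "payload": {"targets": "0 0 0 0 0 .002 1;0 0 0 0 0 .004 1;0 0 0 0 0 .004 1;0 0 0 0 0 .004 1"}}

```text
time_s: 20.4
eef_pos: [0.6565, 0.1582, 0.0179]
eef_rot: [-180.0, 0.0, -177.6]
force: [-2.2, -0.8, 2.7]
grip_width: 0.53
grasp_force: 30.0
```

Call:
{"api": "send_rows", "payload": {"targets": "0 0 0 0 0 -.001 1;0 0 0 0 0 -.001 .2;0 0 0 0 0 -.001 -.2;0 0 0 0 0 -.001 -1;0 0 0 0 0 -.001 -1;0 0 0 0 0 -.001 -1;0 0 0 0 0 -.001 -1;0 0 0 0 0 -.001 -1"}}

```text
time_s: 21.2
eef_pos: [0.6565, 0.1582, 0.0176]
eef_rot: [180.0, 0.0, -177.6]
force: [0.3, -0.2, 0.3]
grip_width: 0.952
grasp_force: 0.0
```

Call:
{"api": "send_rows", "payload": {"targets": "0 0 0 0 0 -.05 -1;0 0 0 0 0 -.18 -1;0 0 0 0 0 -.4 -1;0 0 0 0 0 -.65 -1;0 0 0 0 0 -.87 -1;0 0 0 0 0 -1 -1"}}

```text
time_s: 21.8
eef_pos: [0.6577, 0.1586, 0.1213]
eef_rot: [179.9, 0.3, -177.6]
force: [-0.1, 0.2, 0.6]
grip_width: 0.999
grasp_force: 0.0
```

Run:
```python
from h import *
go(.4475,-.347,.12,171)
for i in range(3):
    d=grab('top'); X=cloud(d); z=X[...,2]
    for n,roi in(('yellow',(115,212,190,302)),('white',(440,228,510,322))):
        m=mask(d,'any',roi); b=m&(z>.014)&(z<.042)
        print(n,'deck',shape(d,'grey',roi,.026),rect(ray(d,big(mask(d,'grey',roi)),.026)),'all',rect(X[b]))
    print('base',shape(d,'grey',(348,140,412,228),.026),rect(ray(d,big(mask(d,'grey',(348,140,412,228))),.026)))
a=d['image'][215:325,435:515,::-1]; b=d['image'][205:315,110:190,::-1]
cv2.imwrite('pics/t.png',cv2.resize(np.hstack([b,a]),None,fx=5,fy=5))
```

```text
t 21.8 pos [0.6577 0.1586 0.1213] rot [ 179.92    0.26 -177.56] F [-0.1  0.2  0.6] w 0.999 gf 0.0
turn [0.0006 0.0014 0.0635] shift [ 2.315 -4.962 -0.005]
yellow deck [497.4 280.7  24.7] (array([497.6, 286.1]), array([119.3,  59.3]), 4.2) all (array([0., 0.]), array([0., 0.]), 0.0)
white deck [ 447.6 -347.2   -8.7] (array([ 447.3, -346.5]), array([111.8,  50.7]), -9.1) all (array([ 447.3, -347.1]), array([144.4,  81.7]), -8.9)
base [ 639.6 -147.5  -12.1] (array([ 639.9, -147.7]), array([113.8,  51.7]), -12.0)
yellow deck [496.7 280.6  24.4] (array([496.4, 291.4]), array([117.9,  76.6]), 1.0) all (array([0., 0.]), array([0., 0.]), 0.0)
white deck [ 447.6 -347.2   -8.8] (array([ 447.7, -346.5]), array([111. ,  50.7]), -9.1) all (array([ 447.6, -346.9]), array([144.1,  81.7]), -9.1)
base [ 639.6 -147.5  -12.1] (array([ 639.8, -147.9]), array([113.7,  52.1]), -12.0)
yellow deck [497.4 280.6  24.5] (array([497.6, 288.8]), array([122.1,  62. ]), 6.5) all (array([0., 0.]), array([0., 0.]), 0.0)
white deck [ 447.6 -347.2   -8.7] (array([ 447.3, -346.5]), array([111.8,  50.7]), -9.1) all (array([ 447.1, -346.5]), array([143.5,  81.2]), -8.8)
base [ 639.4 -147.5  -12.1] (array([ 639.9, -147.8]), array([113.8,  52.1]), -12.0)
```

View pics/t.png

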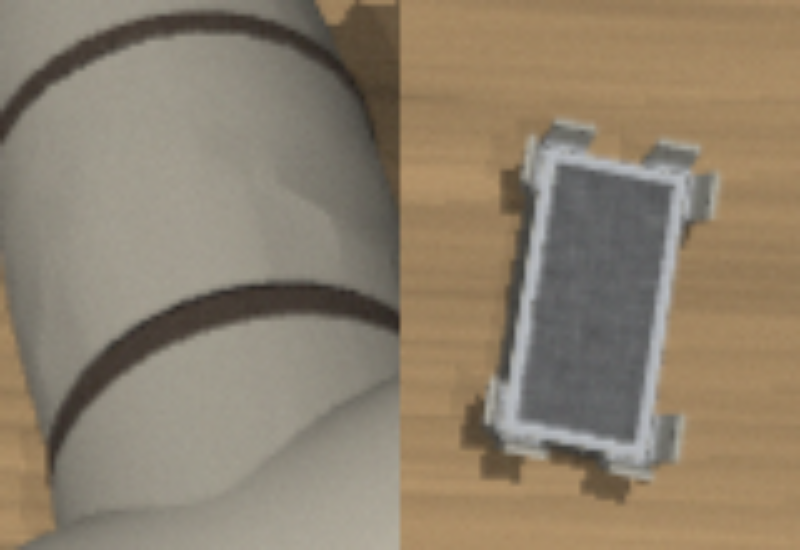

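The white tray, now empty, is clear at (600,300) in the crop; the arm hides the yellow tray. I'll move to the white tray.

Call:
{"api": "send_rows", "payload": {"targets": "0 0 0 .05 -.1 0 -1;0 0 0 .14 -.3 0 -1;0 0 0 .25 -.55 0 -1;0 0 0 .37 -.8 0 -1;0 0 0 .46 -.99 0 -1"}}

```text
time_s: 22.45
eef_pos: [0.6127, 0.0552, 0.1161]
eef_rot: [-180.0, -0.2, -177.6]
force: [0.6, -0.4, 0.9]
grip_width: 0.997
grasp_force: 0.0
```

Call:
{"api": "send_rows", "payload": {"targets": "0 0 0 .12 -.25 0 -1;0 0 0 .23 -.5 0 -1;0 0 0 .35 -.75 0 -1;0 0 0 .46 -.99 0 -1"}}

```text
time_s: 22.85
eef_pos: [0.5714, -0.045, 0.1167]
eef_rot: [-180.0, -0.1, -177.6]
force: [1.2, 0.8, 0.9]
grip_width: 0.999
grasp_force: 0.0
```

Call:
{"api": "send_rows", "payload": {"targets": "0 0 0 .12 -.25 0 -1;0 0 0 .23 -.5 0 -1;0 0 0 .35 -.75 0 -1;0 0 0 .46 -.99 0 -1"}}

```text
time_s: 23.25
eef_pos: [0.5296, -0.1457, 0.1168]
eef_rot: [180.0, -0.1, -177.6]
force: [1.1, -0.4, 0.5]
grip_width: 1.001
grasp_force: 0.0
```

Call:
{"api": "send_rows", "payload": {"targets": "0 0 0 .12 -.25 0 -1;0 0 0 .23 -.5 0 -1;0 0 0 .35 -.75 0 -1;0 0 0 .46 -.99 0 -1"}}

```text
time_s: 23.65
eef_pos: [0.4878, -0.2464, 0.1168]
eef_rot: [180.0, -0.1, -177.6]
force: [0.4, -0.1, 0.3]
grip_width: 1.002
grasp_force: 0.0
```

Call:
{"api": "send_rows", "payload": {"targets": "0 0 .01 .1 -.22 0 -1;0 0 .025 .22 -.48 0 -1;0 0 .04 .34 -.72 0 -1;0 0 .055 .43 -.92 0 -1;0 0 .063 .46 -.99 0 -1;0 0 .063 .46 -.99 0 -1;0 0 .063 .46 -.99 0 -1"}}

```text
time_s: 24.35
eef_pos: [0.4473, -0.3456, 0.1172]
eef_rot: [180.0, -0.0, 171.1]
force: [-0.0, 0.2, 0.3]
grip_width: 1.001
grasp_force: 0.0
```

Run:
```python
from h import *
go(.4475,-.347,.017,171.1)
for i in range(3):
    d=grab('top'); X=cloud(d); z=X[...,2]; roi=(115,212,190,302)
    b=mask(d,'any',roi)&(z>.014)&(z<.042)
    print('deck',shape(d,'grey',roi,.026),rect(ray(d,big(mask(d,'grey',roi)),.026)),'all',rect(X[b]))
b=mask(d,'red',ROI['red_mat']); print(rect(X[b&(z>.02)&(z<.04)]),rect(X[b&(z<.012)&(z>0)]))
cv2.imwrite('pics/t2.png',cv2.resize(d['image'][125:305,110:360,::-1],None,fx=3,fy=3))
```

```text
t 24.4 pos [ 0.4473 -0.3456  0.1172] rot [ 1.7998e+02 -4.0000e-02  1.7111e+02] F [-0.   0.2  0.3] w 1.001 gf 0.0
turn [ 0.0001 -0.0002  0.    ] shift [-0.005 -0.014  1.002]
deck [457.3 336.3  -9.7] (array([457.4, 336.4]), array([109.1,  47.9]), -9.3) all (array([457.1, 337.6]), array([143.2,  83.4]), -9.4)
deck [457.4 336.4  -9.5] (array([457.7, 336.5]), array([109.4,  47.7]), -9.4) all (array([457. , 336.7]), array([143.2,  81.5]), -9.6)
deck [457.4 336.4  -9.6] (array([457.7, 336.5]), array([109.5,  47.8]), -9.4) all (array([457. , 337.1]), array([143.9,  82.6]), -9.2)
(array([656.9, 158.6]), array([78. , 46.6]), 1.8) (array([656.7, 158. ]), array([109.5,  77.1]), 2.0)
```

View pics/t2.png

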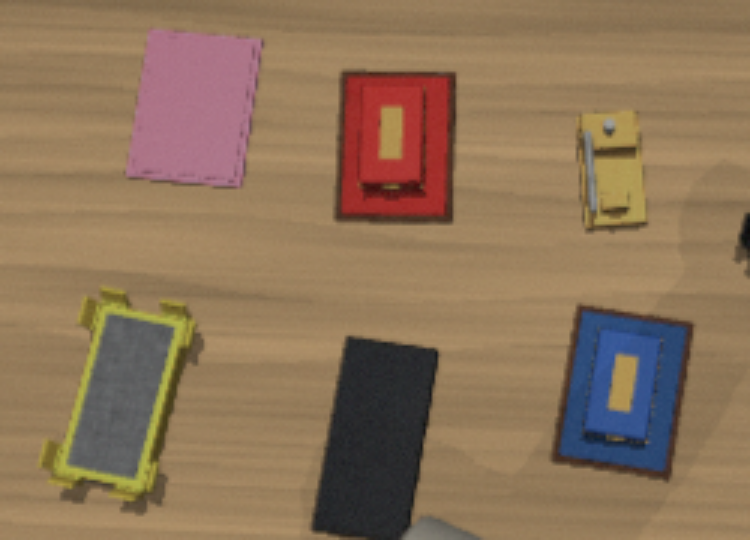

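Both cases lie centred on their mats: red at (391,132), blue at (622,382) in the crop, with the offsets matching parallax. Yellow tray is at (122,395). I'll grasp the white tray now.

Call:
{"api": "send_rows", "payload": {"targets": "0 0 0 -.005 -.014 .1 -1; 0 0 0 -.005 -.014 .28 -1; 0 0 0 -.005 -.014 .5 -1; 0 0 0 -.005 -.014 .7 -1; 0 0 0 -.005 -.014 .85 -1; 0 0 0 -.005 -.014 .94 -1; 0 0 0 -.005 -.014 .99 -1; 0 0 0 -.005 -.014 1 -1"}}

```text
time_s: 25.3
eef_pos: [0.4478, -0.3473, 0.0171]
eef_rot: [180.0, -0.0, 171.1]
force: [0.2, 0.0, -0.2]
grip_width: 0.993
grasp_force: 0.0
```

Call:
{"api": "send_rows", "payload": {"targets": "0 0 0 0 0 0 0;0 0 0 0 0 0 0;0 0 0 0 0 0 1;0 0 0 0 0 0 1;0 0 0 0 0 0 1;0 0 0 0 0 0 1;0 0 0 0 0 0 1;0 0 0 0 0 0 1"}}

```text
time_s: 26.1
eef_pos: [0.4481, -0.3476, 0.0181]
eef_rot: [-180.0, 0.0, 171.1]
force: [-0.6, 1.1, 4.9]
grip_width: 0.707
grasp_force: 30.0
```

Run:
```python
from h import *
go(.6396,-.1476,.12,167.9)
```

```text
t 26.1 pos [ 0.4481 -0.3476  0.0181] rot [-1.7998e+02  4.0000e-02  1.7108e+02] F [-0.6  1.1  4.9] w 0.707 gf 30.0
turn [-0.0001  0.0002  0.0177] shift [-1.582  2.273 -1.018]
```

Call:
{"api": "send_rows", "payload": {"targets": "0 0 0 0 0 -.02 1;0 0 0 0 0 -.08 1;0 0 0 0 0 -.2 1;0 0 0 0 0 -.36 1;0 0 0 0 0 -.53 1;0 0 0 0 0 -.67 1;0 0 0 0 0 -.76 1;0 0 0 0 0 -.8 1"}}

```text
time_s: 26.9
eef_pos: [0.4483, -0.3476, 0.099]
eef_rot: [-180.0, 0.1, 171.1]
force: [-0.3, -0.7, -2.4]
grip_width: 0.708
grasp_force: 30.0
```

Call:
{"api": "send_rows", "payload": {"targets": "0 0 0 -.01 .02 0 1;0 0 0 -.04 .06 0 1;0 0 0 -.1 .14 0 1;0 0 0 -.18 .25 0 1;0 0 0 -.27 .38 0 1;0 0 0 -.36 .51 0 1;0 0 0 -.45 .64 0 1;0 0 0 -.53 .757 0 1"}}

```text
time_s: 27.7
eef_pos: [0.5132, -0.2795, 0.0976]
eef_rot: [-180.0, 0.0, 171.1]
force: [-0.3, -0.3, -2.0]
grip_width: 0.707
grasp_force: 30.0
```

Call:
{"api": "send_rows", "payload": {"targets": "0 0 0 -.09 .13 0 1;0 0 0 -.18 .26 0 1;0 0 0 -.27 .38 0 1;0 0 0 -.36 .51 0 1;0 0 0 -.45 .64 0 1;0 0 0 -.53 .757 0 1"}}

```text
time_s: 28.3
eef_pos: [0.577, -0.2134, 0.0976]
eef_rot: [180.0, 0.0, 171.1]
force: [0.1, 1.5, -1.5]
grip_width: 0.709
grasp_force: 30.0
```

Call:
{"api": "send_rows", "payload": {"targets": "0 0 .003 -.09 .13 0 1;0 0 .006 -.19 .28 0 1;0 0 .01 -.3 .43 0 1;0 0 .014 -.4 .57 0 1;0 0 .0177 -.47 .68 0 1;0 0 .0177 -.51 .74 0 1;0 0 .0177 -.522 .759 0 1;0 0 .0177 -.522 .759 0 1"}}

```text
time_s: 29.1
eef_pos: [0.6392, -0.1474, 0.0975]
eef_rot: [-180.0, -0.0, 167.9]
force: [-0.6, -0.2, -2.6]
grip_width: 0.712
grasp_force: 30.0
```

Run:
```python
from h import *
go(.6396,-.1476,.053,167.9)
d=grab('side'); cv2.imwrite('pics/s3.png',cv2.resize(d['image'][130:250,210:360,::-1],None,fx=5,fy=5))
```

```text
t 29.1 pos [ 0.6392 -0.1474  0.0975] rot [-1.8000e+02 -3.0000e-02  1.6789e+02] F [-0.6 -0.2 -2.6] w 0.712 gf 30.0
turn [-0.     -0.0002 -0.    ] shift [-0.004 -0.001  0.445]
```

View pics/s3.png

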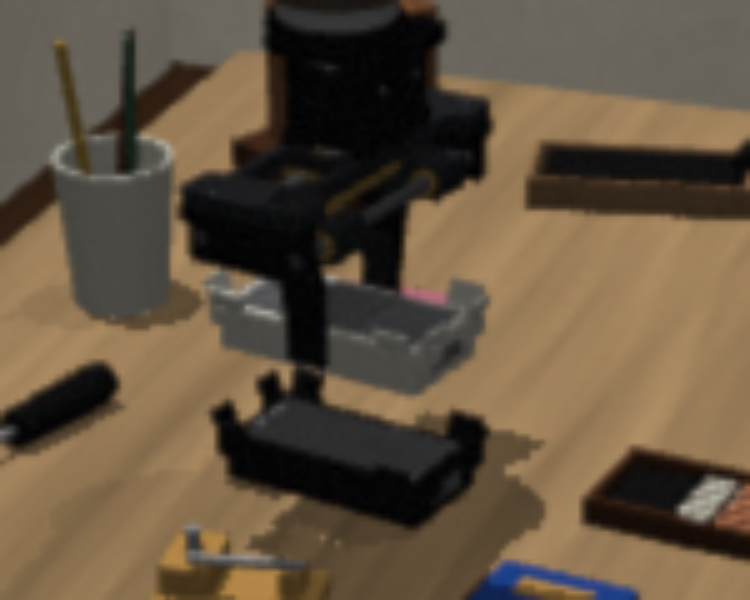

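The white tray hangs level over the black base with matching heading (crop (345,330) over (350,460)). I'll lower it with force checks.

Call:
{"api": "send_rows", "payload": {"targets": "0 0 0 -.004 0 .03 1;0 0 0 -.004 0 .1 1;0 0 0 -.004 0 .18 1;0 0 0 -.004 0 .26 1;0 0 0 -.004 0 .32 1;0 0 0 -.004 0 .36 1;0 0 0 -.004 0 .38 1;0 0 0 -.004 0 .38 1"}}

```text
time_s: 29.95
eef_pos: [0.6397, -0.1476, 0.0593]
eef_rot: [-180.0, -0.0, 167.9]
force: [-0.5, -0.2, -1.5]
grip_width: 0.709
grasp_force: 30.0
```

Call:
{"api": "send_rows", "payload": {"targets": "0 0 0 0 0 .01 1;0 0 0 0 0 .02 1;0 0 0 0 0 .035 1;0 0 0 0 0 .05 1;0 0 0 0 0 .065 1;0 0 0 0 0 .08 1;0 0 0 0 0 .09 1;0 0 0 0 0 .09 1"}}

```text
time_s: 30.75
eef_pos: [0.6396, -0.1476, 0.0504]
eef_rot: [-180.0, -0.0, 167.9]
force: [-0.1, 0.6, -2.4]
grip_width: 0.713
grasp_force: 30.0
```

No contact yet. Expected seat is TCP z ≈ 0.044.

Call:
{"api": "send_rows", "payload": {"targets": "0 0 0 0 0 .01 1;0 0 0 0 0 .02 1;0 0 0 0 0 .03 1;0 0 0 0 0 .04 1;0 0 0 0 0 .046 1;0 0 0 0 0 .05 1;0 0 0 0 0 .05 1"}}

```text
time_s: 31.45
eef_pos: [0.6398, -0.1475, 0.0456]
eef_rot: [-180.0, -0.0, 167.9]
force: [0.6, 0.0, -1.4]
grip_width: 0.709
grasp_force: 30.0
```

Call:
{"api": "send_rows", "payload": {"targets": "0 0 0 0 0 .003 1;0 0 0 0 0 .006 1;0 0 0 0 0 .006 1;0 0 0 0 0 .006 1"}}

```text
time_s: 31.85
eef_pos: [0.6398, -0.1476, 0.0451]
eef_rot: [180.0, 0.0, 167.9]
force: [0.4, -0.2, -2.4]
grip_width: 0.707
grasp_force: 30.0
```

Call:
{"api": "send_rows", "payload": {"targets": "0 0 0 0 0 .003 1;0 0 0 0 0 .005 1;0 0 0 0 0 .005 1;0 0 0 0 0 .005 1"}}

```text
time_s: 32.25
eef_pos: [0.6398, -0.1476, 0.0445]
eef_rot: [180.0, -0.0, 167.9]
force: [0.3, -1.0, -2.4]
grip_width: 0.712
grasp_force: 30.0
```

Call:
{"api": "send_rows", "payload": {"targets": "0 0 0 0 0 .002 1;0 0 0 0 0 .004 1;0 0 0 0 0 .004 1;0 0 0 0 0 .004 1"}}

```text
time_s: 32.65
eef_pos: [0.6398, -0.1476, 0.0442]
eef_rot: [-180.0, 0.0, 167.9]
force: [-0.5, 0.2, -1.6]
grip_width: 0.708
grasp_force: 30.0
```

Call:
{"api": "send_rows", "payload": {"targets": "0 0 0 0 0 .002 1;0 0 0 0 0 .004 1;0 0 0 0 0 .004 1;0 0 0 0 0 .004 1"}}

```text
time_s: 33.05
eef_pos: [0.6398, -0.1476, 0.0442]
eef_rot: [-180.0, 0.0, 167.9]
force: [-2.5, 0.8, 2.8]
grip_width: 0.711
grasp_force: 30.0
```

Call:
{"api": "send_rows", "payload": {"targets": "0 0 0 0 0 .002 1;0 0 0 0 0 .004 1;0 0 0 0 0 .004 1;0 0 0 0 0 .004 1"}}

```text
time_s: 33.45
eef_pos: [0.6398, -0.1476, 0.0442]
eef_rot: [-180.0, 0.0, 167.9]
force: [-2.3, 2.0, 4.7]
grip_width: 0.709
grasp_force: 30.0
```

Call:
{"api": "send_rows", "payload": {"targets": "0 0 0 0 0 -.004 1;0 0 0 0 0 -.004 .4;0 0 0 0 0 -.004 -.3;0 0 0 0 0 -.004 -1;0 0 0 0 0 -.004 -1;0 0 0 0 0 -.004 -1;0 0 0 0 0 -.004 -1;0 0 0 0 0 -.004 -1"}}

```text
time_s: 34.25
eef_pos: [0.6398, -0.1476, 0.0435]
eef_rot: [-180.0, -0.0, 167.9]
force: [-0.1, 0.1, -0.1]
grip_width: 0.988
grasp_force: 0.0
```

Call:
{"api": "send_rows", "payload": {"targets": "0 0 0 0 0 -.03 -1;0 0 0 0 0 -.13 -1;0 0 0 0 0 -.3 -1;0 0 0 0 0 -.55 -1;0 0 0 0 0 -.8 -1;0 0 0 0 0 -.95 -1;0 0 0 0 0 -1 -1"}}

```text
time_s: 34.95
eef_pos: [0.6411, -0.1477, 0.1472]
eef_rot: [180.0, 0.3, 167.9]
force: [-0.2, 0.2, -0.3]
grip_width: 0.997
grasp_force: 0.0
```

Call:
{"api": "send_rows", "payload": {"targets": "0 0 0 .06 .09 0 -1;0 0 0 .17 .26 0 -1;0 0 0 .3 .47 0 -1;0 0 0 .43 .67 0 -1;0 0 0 .56 .87 0 -1"}}

```text
time_s: 35.45
eef_pos: [0.6017, -0.0494, 0.1423]
eef_rot: [-180.0, -0.2, 167.9]
force: [-0.2, 0.7, -0.2]
grip_width: 0.998
grasp_force: 0.0
```

Call:
{"api": "send_rows", "payload": {"targets": "0 0 0 .14 .22 0 -1;0 0 0 .28 .44 0 -1;0 0 0 .42 .65 0 -1;0 0 0 .56 .87 0 -1"}}

```text
time_s: 35.85
eef_pos: [0.565, 0.0472, 0.1425]
eef_rot: [-179.9, -0.1, 167.9]
force: [0.2, 0.7, -0.7]
grip_width: 1.0
grasp_force: 0.0
```

Call:
{"api": "send_rows", "payload": {"targets": "0 0 0 .14 .22 0 -1;0 0 0 .28 .44 0 -1;0 0 0 .42 .65 0 -1;0 0 0 .56 .87 0 -1"}}

```text
time_s: 36.25
eef_pos: [0.5285, 0.1438, 0.1426]
eef_rot: [-179.9, -0.1, 167.9]
force: [0.4, -0.3, 0.6]
grip_width: 1.001
grasp_force: 0.0
```

Call:
{"api": "send_rows", "payload": {"targets": "0 0 0 .14 .22 0 -1;0 0 0 .28 .44 0 -1;0 0 0 .42 .65 0 -1;0 0 0 .56 .87 0 -1"}}

```text
time_s: 36.65
eef_pos: [0.4919, 0.2403, 0.1425]
eef_rot: [-179.9, -0.1, 167.9]
force: [0.4, -0.8, -0.4]
grip_width: 0.998
grasp_force: 0.0
```

Call:
{"api": "send_rows", "payload": {"targets": "0 0 -.003 .14 .22 0 -1;0 0 -.007 .28 .44 0 -1;0 0 -.01 .42 .65 0 -1;0 0 -.0144 .52 .8 0 -1;0 0 -.0144 .56 .87 0 -1;0 0 -.0144 .56 .87 0 -1"}}

```text
time_s: 37.25
eef_pos: [0.4567, 0.337, 0.1432]
eef_rot: [-180.0, -0.0, 170.5]
force: [0.2, -0.3, 0.5]
grip_width: 0.999
grasp_force: 0.0
```

Run:
```python
from h import *
go(.4574,.3365,.017,170.5)
for i in range(2):
    d=grab('top'); X=cloud(d); z=X[...,2]; roi=(348,130,415,232)
    b=mask(d,'any',roi)&(z>.056)&(z<.068)
    g=mask(d,'grey',roi); print('deck',shape(d,'grey',roi,.052),rect(ray(d,big(g),.052)),'lugs',rect(X[b]),np.median(z[g]))
s=grab('side'); a=cv2.resize(d['image'][130:240,330:430,::-1],(400,440)); b=cv2.resize(s['image'][170:258,230:310,::-1],(400,440))
cv2.imwrite('pics/s4.png',np.hstack([a,b]))
```

```text
t 37.2 pos [0.4567 0.337  0.1432] rot [-1.7995e+02 -3.0000e-02  1.7055e+02] F [ 0.2 -0.3  0.5] w 0.999 gf 0.0
turn [-0.0003 -0.0002  0.0003] shift [-0.009 -0.003  1.262]
deck [ 639.5 -146.9  -12.1] (array([ 639.5, -146.5]), array([111.1,  50.3]), -11.9) lugs (array([ 638.7, -146.3]), array([144.4,  81.1]), -12.4) 0.0529863505053215
deck [ 639.4 -147.   -11.9] (array([ 639.7, -146.5]), array([110.7,  50.3]), -11.9) lugs (array([ 638.6, -146.6]), array([143.8,  81.3]), -12.2) 0.05310775527137082
```

View pics/s4.png

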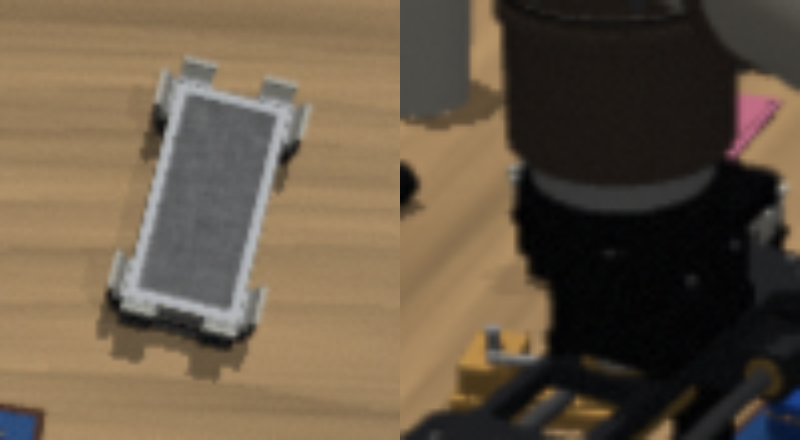

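The white tray is nested flat on the base (deck at about 53 mm, same centre and heading). Next is the yellow tray.

Call:
{"api": "send_rows", "payload": {"targets": "0 0 0 -.009 -.003 .1 -1; 0 0 0 -.009 -.003 .3 -1; 0 0 0 -.009 -.003 .5 -1; 0 0 0 -.009 -.003 .7 -1; 0 0 0 -.009 -.003 .9 -1;  0 0 0 -.009 -.003 1 -1"}}

```text
time_s: 38.0
eef_pos: [0.4575, 0.3343, 0.0414]
eef_rot: [-179.8, -0.1, 170.4]
force: [0.1, -0.1, 0.5]
grip_width: 0.998
grasp_force: 0.0
```

Call:
{"api": "send_rows", "payload": {"targets": "0 0 0 0 0 .1 -1; 0 0 0 0 0 .18 -1; 0 0 0 0 0 .24 -1; 0 0 0 0 0 .26 -1; 0 0 0 0 0 .26 -1; 0 0 0 0 0 .26 -1"}}

```text
time_s: 38.6
eef_pos: [0.4583, 0.3364, 0.0182]
eef_rot: [180.0, 0.0, 170.5]
force: [-0.4, -0.2, 0.1]
grip_width: 1.002
grasp_force: 0.0
```

Call:
{"api": "send_rows", "payload": {"targets": "0 0 0 0 0 0 0;0 0 0 0 0 0 0;0 0 0 0 0 0 1;0 0 0 0 0 0 1;0 0 0 0 0 0 1;0 0 0 0 0 0 1;0 0 0 0 0 0 1;0 0 0 0 0 0 1"}}

```text
time_s: 39.4
eef_pos: [0.4581, 0.3361, 0.0179]
eef_rot: [180.0, 0.0, 170.5]
force: [-0.7, 0.2, 1.9]
grip_width: 0.71
grasp_force: 30.0
```

Run:
```python
from h import *
go(.6397,-.1475,.14,167.9)
```

```text
t 39.4 pos [0.4581 0.3361 0.0179] rot [180.     0.   170.48] F [-0.7  0.2  1.9] w 0.71 gf 30.0
turn [0.     0.     0.0144] shift [-2.59  -4.469 -1.221]
```

Call:
{"api": "send_rows", "payload": {"targets": "0 0 0 0 0 -.02 1;0 0 0 0 0 -.08 1;0 0 0 0 0 -.2 1;0 0 0 0 0 -.38 1;0 0 0 0 0 -.57 1;0 0 0 0 0 -.75 1;0 0 0 0 0 -.87 1;0 0 0 0 0 -.92 1"}}

```text
time_s: 40.2
eef_pos: [0.4586, 0.3366, 0.1117]
eef_rot: [179.8, 0.1, 170.5]
force: [0.7, 0.2, -2.2]
grip_width: 0.714
grasp_force: 30.0
```

Call:
{"api": "send_rows", "payload": {"targets": "0 0 0 -.01 -.02 -.01 1;0 0 0 -.05 -.08 -.03 1;0 0 0 -.11 -.18 -.07 1;0 0 0 -.19 -.32 -.12 1;0 0 0 -.27 -.46 -.17 1;0 0 0 -.35 -.6 -.22 1;0 0 0 -.43 -.75 -.26 1;0 0 0 -.518 -.894 -.3 1"}}

```text
time_s: 41.0
eef_pos: [0.4948, 0.2376, 0.1402]
eef_rot: [180.0, 0.0, 170.4]
force: [-0.0, 0.7, -1.4]
grip_width: 0.714
grasp_force: 30.0
```

Call:
{"api": "send_rows", "payload": {"targets": "0 0 0 -.09 -.15 0 1;0 0 0 -.17 -.3 0 1;0 0 0 -.26 -.45 0 1;0 0 0 -.35 -.6 0 1;0 0 0 -.43 -.75 0 1;0 0 0 -.518 -.894 0 1"}}

```text
time_s: 41.6
eef_pos: [0.531, 0.1409, 0.1399]
eef_rot: [180.0, -0.0, 170.5]
force: [0.8, 0.9, -2.5]
grip_width: 0.707
grasp_force: 30.0
```

Call:
{"api": "send_rows", "payload": {"targets": "0 0 0 -.09 -.15 0 1;0 0 0 -.17 -.3 0 1;0 0 0 -.26 -.45 0 1;0 0 0 -.35 -.6 0 1;0 0 0 -.43 -.75 0 1;0 0 0 -.518 -.894 0 1"}}

```text
time_s: 42.2
eef_pos: [0.5671, 0.0441, 0.1399]
eef_rot: [-180.0, -0.0, 170.5]
force: [0.5, 1.2, -2.2]
grip_width: 0.712
grasp_force: 30.0
```

Call:
{"api": "send_rows", "payload": {"targets": "0 0 0 -.09 -.15 0 1;0 0 0 -.17 -.3 0 1;0 0 0 -.26 -.45 0 1;0 0 0 -.35 -.6 0 1;0 0 0 -.43 -.75 0 1;0 0 0 -.518 -.894 0 1"}}

```text
time_s: 42.8
eef_pos: [0.6034, -0.0525, 0.1398]
eef_rot: [-180.0, -0.0, 170.5]
force: [-0.5, 1.0, -1.6]
grip_width: 0.705
grasp_force: 30.0
```

Call:
{"api": "send_rows", "payload": {"targets": "0 0 .003 -.09 -.15 0 1;0 0 .005 -.19 -.33 0 1;0 0 .008 -.3 -.51 0 1;0 0 .011 -.4 -.68 0 1;0 0 .0144 -.47 -.8 0 1;0 0 .0144 -.51 -.87 0 1;0 0 .0144 -.518 -.893 0 1;0 0 .0144 -.518 -.893 0 1"}}

```text
time_s: 43.6
eef_pos: [0.6395, -0.1475, 0.1396]
eef_rot: [180.0, -0.0, 167.9]
force: [-0.1, 0.9, -2.7]
grip_width: 0.711
grasp_force: 30.0
```

Run:
```python
from h import *
go(.6399,-.1475,.07,167.9)
d=grab('side'); cv2.imwrite('pics/s5.png',cv2.resize(d['image'][130:250,210:360,::-1],None,fx=5,fy=5))
```

```text
t 43.6 pos [ 0.6395 -0.1475  0.1396] rot [ 1.7999e+02 -3.0000e-02  1.6788e+02] F [-0.1  0.9 -2.7] w 0.711 gf 30.0
turn [ 0.     -0.0002 -0.0001] shift [-0.005  0.001  0.696]
```

View pics/s5.png

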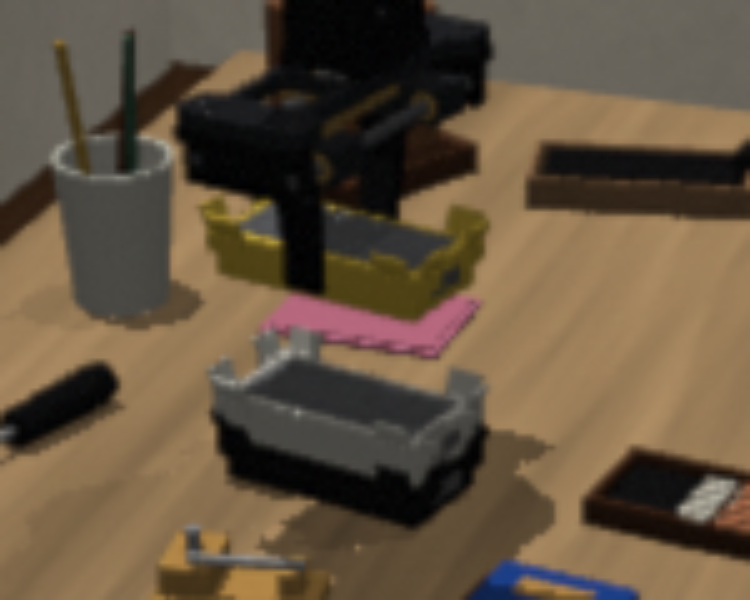

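The yellow tray is level above the nested white tray (crop (345,255) over (350,400)). I'll lower it.

Call:
{"api": "send_rows", "payload": {"targets": "0 0 0 -.005 0 .04 1;0 0 0 -.005 0 .13 1;0 0 0 -.005 0 .24 1;0 0 0 -.005 0 .35 1;0 0 0 -.005 0 .44 1;0 0 0 -.005 0 .5 1;0 0 0 -.005 0 .54 1;0 0 0 -.005 0 .54 1"}}

```text
time_s: 44.45
eef_pos: [0.6398, -0.1477, 0.085]
eef_rot: [-180.0, -0.1, 167.9]
force: [0.8, -0.3, -1.9]
grip_width: 0.711
grasp_force: 30.0
```

Call:
{"api": "send_rows", "payload": {"targets": "0 0 0 0 0 .01 1;0 0 0 0 0 .025 1;0 0 0 0 0 .04 1;0 0 0 0 0 .055 1;0 0 0 0 0 .07 1;0 0 0 0 0 .085 1;0 0 0 0 0 .09 1;0 0 0 0 0 .09 1"}}

```text
time_s: 45.25
eef_pos: [0.6401, -0.1476, 0.0766]
eef_rot: [-180.0, -0.0, 167.9]
force: [0.8, -0.0, -2.4]
grip_width: 0.709
grasp_force: 30.0
```

Call:
{"api": "send_rows", "payload": {"targets": "0 0 0 0 0 .01 1;0 0 0 0 0 .02 1;0 0 0 0 0 .03 1;0 0 0 0 0 .04 1;0 0 0 0 0 .045 1;0 0 0 0 0 .05 1;0 0 0 0 0 .05 1"}}

```text
time_s: 45.95
eef_pos: [0.6401, -0.1476, 0.0716]
eef_rot: [-180.0, -0.0, 167.9]
force: [-0.4, -0.8, -1.6]
grip_width: 0.711
grasp_force: 30.0
```

Call:
{"api": "send_rows", "payload": {"targets": "0 0 0 0 0 .003 1;0 0 0 0 0 .006 1;0 0 0 0 0 .009 1;0 0 0 0 0 .01 1;0 0 0 0 0 .01 1"}}

```text
time_s: 46.45
eef_pos: [0.6401, -0.1476, 0.0707]
eef_rot: [-180.0, -0.0, 167.9]
force: [-0.6, -0.2, -1.6]
grip_width: 0.711
grasp_force: 30.0
```

Call:
{"api": "send_rows", "payload": {"targets": "0 0 0 0 0 .002 1;0 0 0 0 0 .004 1;0 0 0 0 0 .004 1;0 0 0 0 0 .004 1"}}

```text
time_s: 46.85
eef_pos: [0.6401, -0.1476, 0.0703]
eef_rot: [180.0, -0.0, 167.9]
force: [0.4, 0.1, -1.8]
grip_width: 0.708
grasp_force: 30.0
```

Call:
{"api": "send_rows", "payload": {"targets": "0 0 0 0 0 .002 1;0 0 0 0 0 .004 1;0 0 0 0 0 .004 1;0 0 0 0 0 .004 1"}}

```text
time_s: 47.25
eef_pos: [0.6401, -0.1476, 0.0699]
eef_rot: [180.0, -0.0, 167.9]
force: [0.6, -0.0, -3.7]
grip_width: 0.71
grasp_force: 30.0
```

Call:
{"api": "send_rows", "payload": {"targets": "0 0 0 0 0 .002 1;0 0 0 0 0 .003 1;0 0 0 0 0 .003 1;0 0 0 0 0 .003 1"}}

```text
time_s: 47.65
eef_pos: [0.6401, -0.1477, 0.0699]
eef_rot: [-180.0, 0.0, 167.9]
force: [-0.3, 0.5, 0.4]
grip_width: 0.712
grasp_force: 30.0
```

Call:
{"api": "send_rows", "payload": {"targets": "0 0 0 0 0 0 1;0 0 0 0 0 0 .4;0 0 0 0 0 0 -.3;0 0 0 0 0 0 -1;0 0 0 0 0 0 -1;0 0 0 0 0 0 -1;0 0 0 0 0 0 -1;0 0 0 0 0 0 -1"}}

```text
time_s: 48.45
eef_pos: [0.6402, -0.1477, 0.0696]
eef_rot: [-180.0, 0.0, 167.9]
force: [0.2, -0.4, 0.4]
grip_width: 0.982
grasp_force: 0.0
```

Call:
{"api": "send_rows", "payload": {"targets": "0 0 0 0 0 -.03 -1;0 0 0 0 0 -.13 -1;0 0 0 0 0 -.3 -1;0 0 0 0 0 -.55 -1;0 0 0 0 0 -.8 -1;0 0 0 0 0 -.95 -1;0 0 0 0 0 -1 -1"}}

```text
time_s: 49.15
eef_pos: [0.6414, -0.1478, 0.173]
eef_rot: [180.0, 0.3, 167.9]
force: [0.5, -0.5, 0.0]
grip_width: 1.001
grasp_force: 0.0
```

Call:
{"api": "send_rows", "payload": {"targets": "0 0 0 .1 -.1 0 -1;0 0 0 .3 -.3 0 -1;0 0 0 .55 -.55 0 -1;0 0 0 .8 -.8 0 -1;0 0 0 .95 -.95 0 -1;0 0 0 1 -1 0 -1"}}

```text
time_s: 49.75
eef_pos: [0.518, -0.2254, 0.1687]
eef_rot: [180.0, -0.2, 167.8]
force: [0.4, -0.1, 1.3]
grip_width: 1.002
grasp_force: 0.0
```

Call:
{"api": "send_rows", "payload": {"targets": "0 0 0 .1 -.1 0 -1;0 0 0 .3 -.3 0 -1;0 0 0 .55 -.55 0 -1;0 0 0 .8 -.8 0 -1;0 0 0 .95 -.95 0 -1;0 0 0 1 -1 0 -1;0 0 0 1 -1 0 -1"}}

```text
time_s: 50.45
eef_pos: [0.4022, -0.3015, 0.1695]
eef_rot: [180.0, -0.0, 167.8]
force: [0.3, 0.9, -0.1]
grip_width: 0.992
grasp_force: 0.0
```

Run:
```python
from h import *
d=grab('top'); X=cloud(d); z=X[...,2]; roi=(348,125,415,232)
g=mask(d,'grey',roi); print(shape(d,'grey',roi,.078),np.median(z[g]))
s=grab('side'); cv2.imwrite('pics/f.png',np.hstack([cv2.resize(d['image'][120:320,190:430,::-1],(400,333)),cv2.resize(s['image'][160:320,190:382,::-1],(400,333))]))
```

```text
[ 654.4 -147.2  -26.2] 0.08020594432607095
```

View pics/f.png

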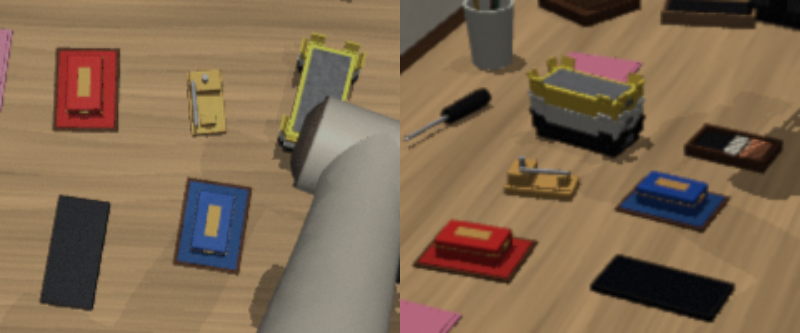

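The picture shows the stack black, white, yellow sitting flat (side view (585,110)). Both cases are centred on their mats, the visible bystanders are in place, and the robot is clear. I'm handing in the job.

```bash
python3 -c "
from bench import manip
print(manip.close_job())"
```

```text
the job is handed in; nothing more can be done
None
```

I handed the job in at about 50 s: both cases lie centred lengthwise on their mats, the white then yellow trays are stacked flat on the black base, and the phone, rack and cutter look undisturbed in the final picture.

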